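Stir the drying beads

TASK

The three spent orange drying beads lie bunched together in the pot. Take the stirring rod by its red handle and, with its foot down near the bottom among the beads, stir round clockwise (seen from above) at about half the pot's radius for at least two full turns, and carry on stirring, any way round, until the orange bunch is broken up: some two of the three must end at least 60 mm apart, centre to centre (more than two bead widths, so that they no longer lie together even in a row). Keep all the beads in the pot, do not touch them with the gripper, then stand the rod upright and gently back on its coaster and leave the other things on the bench where they are.

Things in the scene. Friction and masses are not known exactly. Their poses are not given: they have to be found in the camera images.
- pot: steel pot, 168 mm outer and 160 mm inner diameter, open on top, rim 86 mm above the table, inner floor 36 mm above the table, fixed on a round blue warming base 190 mm in diameter and 30 mm high with a yellow control box that sticks out to 118 mm from the centre on the pot's -x side; all one piece fixed to the table. Origin on the pot's centre line at table height, z up
- pot_floor (a point): centre of the pot's inner floor (36 mm above the table), axes as the pot's: z up, x away from the yellow control box. A rod held by its handle yields a little here: while it pushes packed beads its foot lags up to 15 mm behind, it may end up tilted in the grip, and beads it presses on can shift by some 6 mm when it is lifted out
- rod: stirring rod standing upright on the coaster: white round weighted foot 34 mm in diameter and 24 mm high with a flat underside 31 mm across, 12 mm steel stem, round red handle 26 mm in diameter from 75 to 135 mm above the underside; about 120 g (varies from 95 to 160 g). Origin at the centre of the foot's underside, z up along the rod
- coaster: round cork coaster, 100 mm in diameter, 6 mm thick, fixed to the table; origin at the centre of its underside
- orange1: orange chunky drying bead: a rounded tablet 28 mm in diameter and 18 mm high, 20 g, smooth and glazed (slides easily), lying flat on the pot's inner floor; origin at the centre of its underside
- orange2: orange chunky drying bead: a rounded tablet 28 mm in diameter and 18 mm high, 20 g, smooth and glazed (slides easily), lying flat on the pot's inner floor; origin at the centre of its underside
- orange3: orange chunky drying bead: a rounded tablet 28 mm in diameter and 18 mm high, 20 g, smooth and glazed (slides easily), lying flat on the pot's inner floor; origin at the centre of its underside
- blue1: blue chunky drying bead: a rounded tablet 28 mm in diameter and 18 mm high, 20 g, smooth and glazed (slides easily), lying flat on the pot's inner floor; origin at the centre of its underside
- blue2: blue chunky drying bead: a rounded tablet 28 mm in diameter and 18 mm high, 20 g, smooth and glazed (slides easily), lying flat on the pot's inner floor; origin at the centre of its underside
- blue3: blue chunky drying bead: a rounded tablet 28 mm in diameter and 18 mm high, 20 g, smooth and glazed (slides easily), lying flat on the pot's inner floor; origin at the centre of its underside
- blue4: blue chunky drying bead: a rounded tablet 28 mm in diameter and 18 mm high, 20 g, smooth and glazed (slides easily), lying flat on the pot's inner floor; origin at the centre of its underside
- solder_spool: bystander: reel of solder, 54 mm in diameter, 52 mm high, upright; origin under its centre
- water_bottle: bystander: water bottle, 64 mm in diameter, 190 mm high, upright; origin under its centre
- tape_roll: bystander: blue roll of tape lying flat, 72 mm in diameter, 20 mm high; origin under its centre
- flux_jar: bystander: amber jar, 60 mm in diameter, 65 mm high; origin under its centre
- screwdriver: bystander: screwdriver with a yellow handle, 190 mm long, lying along its x axis; origin under its middle

How it is judged:
By the outcome, as a careful person would: the job done as asked, in the order asked, and still so for the second after the job is handed in, with the robot touching nothing.
It also fails if it takes over 72 s, if anything falls off the work surface, if the arm or the gripper's body presses on something with over 40 N, if the wrist force passes 120 N, or if a joint passes its speed limit or range.

ROBOT

A 6-joint arm with a two-finger parallel gripper is mounted at the origin on the work surface. World frame = base frame: x ahead of the robot, y to its left, z up, the work surface at z = 0. Lengths are in mm, angles in degrees, forces in N, time in s.
With the tool pointing down it reaches from about 350 to 850 mm from the base axis. Payload 8.1 kg.
Tool frame: the origin (TCP) lies midway between the tips of the shut fingers; the grasp point (between the pads) lies 19 mm behind it; z points along the fingers, y is the line along which they close (so a half turn about z gives the same grasp; the last joint's range is limited). The gripper opens to 85 mm and grips with 20 to 120 N. Pads are 22 mm wide; open, the fingers measure 114 mm over their backs; the gripper's body (76 mm by 85 mm) begins 54 mm behind the grasp point. The pads swing forward as they close: fully open they stand 13 mm farther back than shut.
Start: joints at [-74.45, 7.471, 85.268, -0, 87.261, -4.893], TCP at [209.587, -562.209, 231.292] pointing down, gripper open.
Joint ranges: [-169.43, 169.43], [-51.17, 129.36], [1.28, 143.12], [-76.62, 256.62], [0, 156.53], [-152.29, 152.29]. Speed limits (degrees/s): [136.94, 136.94, 159.86, 180, 180, 180].

INTERFACE

Orientations are given as [roll, pitch, yaw] about the fixed x, y, z axes, in that order (R = Rz(yaw) Ry(pitch) Rx(roll)).
In Python, from bench import r gives the robot as it stands. The module is installed in compiled form; this text tells all that it offers.
- The arm moves only by the tool jog_arm, never from a script. Its argument "rows" is a list of rows, each a list of 2 entries, a list of its own where there are three numbers: the shift along the tool's x, y, z in mm, then the turn, a rotation vector about the tool's x, y, z in rad. A call has 1 to 10 rows; each row is the pose to reach, as a shift and turn from the pose commanded when the call began, along the tool's axes at that moment; what a row does not reach only later rows make up. A row lasts 1/10 s, in which the tool goes at most 50 mm and 8.59 degrees, less where a joint would pass 70% of its speed; a pose out of reach is approached as far as the arm can. A call with a gripper value outside its range is refused whole. "grip" is the finger opening in mm, from 0 to 85.4, set as the call begins (left out, the last holds). The fingers move at their own pace and stop on an object; "force" is the grip in N (left out, the last holds). Time passes only in rows, so rows that repeat a pose let the fingers close. It gives the time, the measured TCP pose, the force, the opening and the grip force at its end, in the units of the state.
- r.sense(): the state, without advancing time (a new reading comes with each control period).
- r.snapshot(name): name is "side" or "top" or "wrist"; returns (picture, depth): 384x512x3 uint8, blue, green, red; 384x512 float32, mm along the optical axis (not along the pixel's ray), 0 where there is no reading.
- r.camera_params(name): a dict with "fx", "fy", "cx", "cy" (pixels), "pose" (4x4, takes a point from camera to world coordinates); the wrist camera has in their place "tool_from_camera" (4x4, takes a point from camera to tool coordinates, whose origin is the TCP and whose axes are the flange's). Camera axes: x right, y down, z forward; pixel columns grow to the right and rows downward; lengths in mm; the calibration is good to about 2 mm. A picture is of the moment at which its call begins: read the wrist's pose just before it. camera_params takes no time and is no camera call.
- r.hand_in(): hands the job in; it is judged then, once.
The state is a dict: "time": time; "joint_pos": joint angles; "qd": joint speeds; "joint_efforts": joint torques, N m; "tool_pos": TCP position; "tcp_rot": TCP orientation; "ft_force": force on the tool from outside, world axes, zero at the start; "wrist_torque": the same for the moment, N m; "finger_gap": finger opening in mm; "grip_force": force on a finger pad.
Only numpy, scipy, OpenCV 4.12 (cv2) and the standard library are available. Lean on these libraries where they do the work, as an engineer would, in place of code of your own. Each camera call takes 0.05 s, during which the arm holds its last target. There are 200 camera calls.

## Working session

There is one attempt and no reset: what is moved stays moved. The work goes in short steps, Python scripts to look and compute and a tool call to move; the robot and the scene stay as the last step left them, time stands still between calls to the robot, and variables do not carry over. Pictures are saved under pics/ and viewed, at most 10 in all, crops included, and the job is handed in when it is done.

Besides the shell and the picture viewer there is one more tool, called after "Request:" as name([rows], argument=value, ...), one row to a line, values as JSON. jog_arm: Moves the arm, as the interface text tells. Its arguments: {"type":"object","properties":{"rows":{"type":"array"},"grip":{"type":"number"},"force":{"type":"number"}},"required":["rows"]}

```bash
mkdir -p pics; python3 - <<'E'
from bench import r
import cv2, numpy as np
s=r.sense(); print(s['time'],s['tool_pos'],s['tcp_rot'],s['finger_gap'])
for n in ('top','side'):
    p,d=r.snapshot(n); cv2.imwrite(f'pics/{n}0.png',p); np.save(f'pics/{n}0.npy',d)
    c=r.camera_params(n); print(n,c['fx'],c['cx'],c['cy'],np.round(c['pose'],3).tolist())
print(np.round(r.camera_params('wrist')['tool_from_camera'],3).tolist())
E
```

```text
0.0 [ 209.4494217  -561.68235624  230.23415711] [-1.79895836e+02 -9.29416521e-03  2.04431119e+01] 85.38523962697687
top 443.91629858549624 252.3568808548673 198.90401695528374 [[-0.003, -0.993, 0.117, 446.111], [-1.0, 0.005, 0.018, 6.75], [-0.019, -0.116, -0.993, 1399.42], [0.0, 0.0, 0.0, 1.0]]
side 484.0248814398055 260.2507194263754 192.21884489973837 [[-0.738, -0.341, 0.582, -297.916], [-0.674, 0.357, -0.647, 1003.63], [0.013, -0.87, -0.493, 824.42], [0.0, 0.0, 0.0, 1.0]]
[[0.001, -0.962, -0.274, 69.285], [1.0, 0.001, -0.0, 0.834], [0.0, -0.274, 0.962, -143.728], [0.0, 0.0, 0.0, 1.0]]
```

View pics/top0.png

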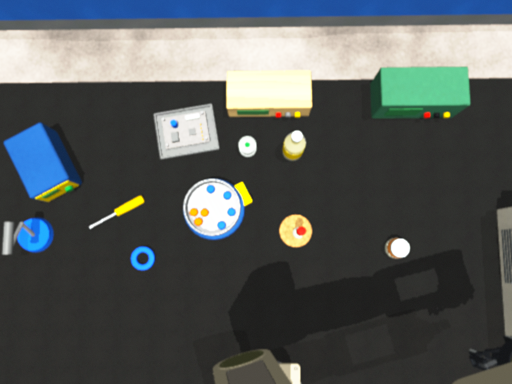

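View pics/side0.png

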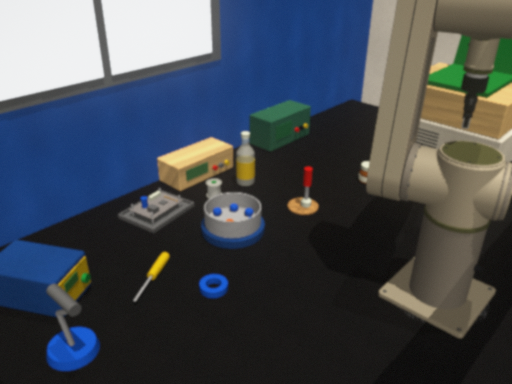

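The top view shows the pot at about (213,208), with the orange beads at its lower left near (198,215), the blue beads on the right side, and the yellow box at (243,194). The rod is at (301,231) on the coaster at (296,231). In the side view the rod stands upright at (307,190).

```bash
cat > h.py <<'E'
import cv2, numpy as np
from bench import r
def ray(c,uv,z,T=None):
    T=np.array(c['pose'] if T is None else T); u,v=uv
    d=T[:3,:3]@[(u-c['cx'])/c['fx'],(v-c['cy'])/c['fy'],1]; o=T[:3,3]
    return o+d*(z-o[2])/d[2]
def mask(p,col):
    h=cv2.cvtColor(p,cv2.COLOR_BGR2HSV)
    R={'red':[(0,140,90),(5,255,255)],'cork':[(8,60,120),(22,190,255)],'orange':[(8,195,150),(20,255,255)],
       'blue':[(98,150,80),(115,255,255)],'yellow':[(22,150,120),(35,255,255)]}[col]
    return cv2.inRange(h,*[np.array(x,np.uint8) for x in R])
def blobs(m,roi,amin=8):
    u0,v0,u1,v1=roi; k=np.zeros_like(m); k[v0:v1,u0:u1]=m[v0:v1,u0:u1]
    n,l,s,c=cv2.connectedComponentsWithStats(k)
    return [(c[i],s[i,4],s[i,:4].tolist()) for i in range(1,n) if s[i,4]>=amin],k
E
python3 - <<'E'
from h import *
p=cv2.imread('pics/top0.png'); c=r.camera_params('top')
for col,roi,z in (('red',(280,210,320,250),141),('cork',(270,205,325,255),6),('yellow',(230,175,260,215),30),('orange',(185,180,235,235),54),('blue',(195,182,236,225),54),('blue',(175,170,255,250),30)):
    b,k=blobs(mask(p,col),roi)
    for x in b: print(col,np.round(x[0],1),x[1],x[2],np.round(ray(c,x[0],z),0))
    if col in('cork',): 
        e=cv2.fitEllipse(cv2.convexHull(cv2.findNonZero(k))); print(e, ray(c,e[0],6))
    if z==30 and col=='blue':
        h=cv2.convexHull(cv2.findNonZero(k)); e=cv2.fitEllipse(h); print('base',e,ray(c,e[0],30))
p=cv2.imread('pics/side0.png'); c=r.camera_params('side')
b,k=blobs(mask(p,'red'),(290,150,325,215))
for x in b: print(x, [np.round(ray(c,(x[0][0],v),z)) for v,z in ((x[2][1]+2,141),(x[0][1],111))])
cv2.imwrite('pics/c.png',cv2.resize(cv2.imread('pics/top0.png')[165:260,170:325],None,fx=5,fy=5,interpolation=cv2.INTER_CUBIC))
E
```

```text
red [300.4 230.7] 53 [297, 227, 8, 8] [ 503. -106.  141.]
cork [295.8 230.3] 158 [279, 214, 34, 34] [ 510. -104.    6.]
cork [299.4 224.5] 90 [293, 218, 14, 18] [ 528. -115.    6.]
((295.2934875488281, 230.50863647460938), (33.20425033569336, 33.67164993286133), 160.7916717529297) [ 509.33839079 -102.01623677    6.        ]
yellow [243.7 192.6] 212 [234, 181, 19, 25] [627.  59.  30.]
blue [210.1 188.8] 42 [207, 186, 7, 7] [636. 161.  54.]
blue [226.9 195. ] 41 [224, 192, 7, 7] [616. 109.  54.]
blue [231.  211.5] 40 [228, 208, 7, 8] [566.  96.  54.]
blue [221.  223.1] 19 [218, 222, 7, 3] [530. 127.  54.]
blue [210.1 188.8] 42 [207, 186, 7, 7] [639. 164.  30.]
blue [226.9 195. ] 41 [224, 192, 7, 7] [619. 111.  30.]
blue [224.7 226.4] 297 [186, 194, 59, 46] [522. 117.  30.]
blue [231.  211.5] 40 [228, 208, 7, 8] [568.  98.  30.]
blue [221.1 224.9] 43 [218, 222, 7, 7] [526. 128.  30.]
base ((215.35467529296875, 211.0576171875), (54.234619140625, 61.88009262084961), 46.96902084350586) [569.42551565 146.52070619  30.        ]
(array([307.56875, 175.73125]), np.int32(160), [304, 166, 9, 21]) [array([ 504., -109.,  141.]), array([ 506., -114.,  111.])]
```

View pics/c.png

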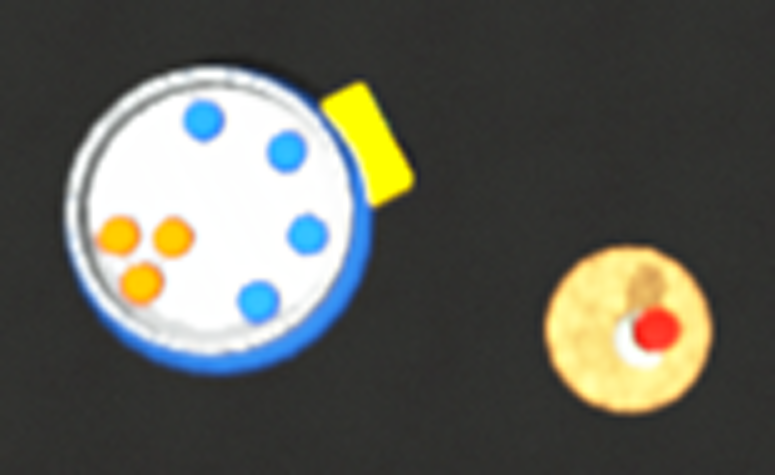

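The crop shows the three orange beads at lower left, about (120,237), (173,238) and (142,284). The four blue beads sit at (204,120), (287,151), (307,235) and (258,302). The rod stands slightly toward the lower right of the coaster centre. I'll go above the rod and look with the wrist camera.

Request:
jog_arm([
  [[434.5,-322.5,0],[0,0,0.357]],
  [[434.5,-322.5,0],[0,0,0.357]],
  [[434.5,-322.5,0],[0,0,0.357]],
  [[434.5,-322.5,0],[0,0,0.357]],
  [[434.5,-322.5,0],[0,0,0.357]],
  [[434.5,-322.5,0],[0,0,0.357]],
  [[434.5,-322.5,0],[0,0,0.357]],
  [[434.5,-322.5,0],[0,0,0.357]],
  [[434.5,-322.5,0],[0,0,0.357]],
  [[434.5,-322.5,0],[0,0,0.357]],
])

```text
time: 1.1
tool_pos: [481.9, -141.3, 231.1]
tcp_rot: [180.0, 0.0, -0.0]
ft_force: [0.2, -1.1, 0.1]
finger_gap: 85.5
grip_force: 0.0
```

```bash
python3 - <<'E'
from h import *
p=cv2.imread('pics/top0.png'); c=r.camera_params('top')
P=ray(c,(212,206.8),86); print('pot',P)
for n,u,v in (('o',120,237),('o',173,238),('o',142,284),('b',204,120),('b',287,151),('b',307,235),('b',258,302)):
    q=ray(c,(170+u/5-.4,165+v/5-.4),54); print(n,np.round(q[:2]),np.round((q-P)[:2]))
print('foot',ray(c,(297.2,232.6),30))
E
```

```text
pot [577.15619857 150.89949564  86.        ]
o [565. 210.] [-12.  60.]
o [564. 178.] [-13.  27.]
o [536. 197.] [-41.  46.]
b [636. 160.] [59.  9.]
b [617. 109.] [ 40. -42.]
b [565.  96.] [-12. -55.]
b [525. 126.] [-52. -25.]
foot [ 501.80936907 -105.90160233   30.        ]
```

Request:
jog_arm([
  [[21,-34,0],[0,0,0]],
  [[21,-34,0],[0,0,0]],
  [[21,-34,0],[0,0,0]],
])

```text
time: 1.4
tool_pos: [502.3, -108.4, 230.7]
tcp_rot: [-180.0, 0.1, 0.1]
ft_force: [0.5, -0.6, -0.2]
finger_gap: 85.7
grip_force: 0.0
```

```bash
cat >> h.py <<'E'
from scipy.spatial.transform import Rotation as Ro
def wT():
    s=r.sense(); T=np.eye(4); T[:3,:3]=Ro.from_euler('xyz',s['tcp_rot'],degrees=True).as_matrix(); T[:3,3]=s['tool_pos']
    return s,T@np.array(r.camera_params('wrist')['tool_from_camera'])
E
python3 - <<'E'
from h import *
s,T=wT(); c=r.camera_params('wrist'); p,d=r.snapshot('wrist'); cv2.imwrite('pics/w1.png',p)
print(s['time'],s['tool_pos'])
b,k=blobs(mask(p,'red'),(0,0,512,384),200)
for x in b: print(x, ray(c,x[0],141,T), d[int(x[0][1]),int(x[0][0])])
E
```

```text
1.4 [ 502.30283626 -108.3846655   230.73418452]
(array([257.12551867, 190.14522822]), np.int32(964), [243, 168, 30, 42]) [ 507.90951103 -109.91548965  141.        ] 240.96129
```

View pics/w1.png

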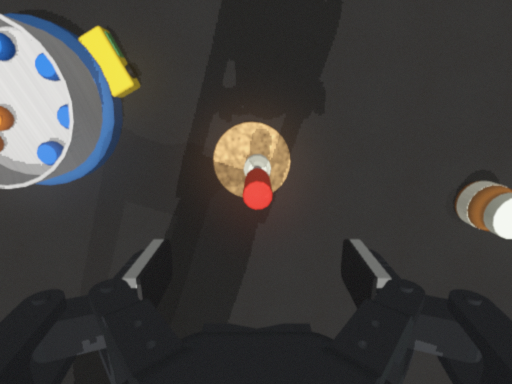

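The wrist view shows the red handle top at about (258,196), which gives x≈503.5, y≈-109.5, in agreement with the other views. The gripper is practically over it, so I'll descend and close.

Request:
jog_arm([
  [[1,1,40],[0,0,0]],
  [[1,1,80],[0,0,0]],
  [[1,1,110],[0,0,0]],
  [[1,1,130],[0,0,0]],
  [[1,1,141],[0,0,0]],
  [[1,1,141],[0,0,0]],
  [[1,1,141],[0,0,0]],
])

```text
time: 2.15
tool_pos: [503.7, -111.2, 91.3]
tcp_rot: [180.0, -0.1, -0.1]
ft_force: [0.3, -0.6, 1.1]
finger_gap: 85.3
grip_force: 0.0
```

Request:
jog_arm([
  [[0,0,0],[0,0,0]],
  [[0,0,0],[0,0,0]],
  [[0,0,0],[0,0,0]],
  [[0,0,0],[0,0,0]],
  [[0,0,0],[0,0,0]],
  [[0,0,0],[0,0,0]],
  [[0,0,0],[0,0,0]],
  [[0,0,0],[0,0,0]],
], grip=15, force=90)

```text
time: 2.95
tool_pos: [503.9, -110.2, 91.0]
tcp_rot: [-180.0, -0.1, -0.0]
ft_force: [-0.9, 2.3, 5.0]
finger_gap: 24.0
grip_force: 88.3
```

Gripped. I'll lift it and refine the pot centre from the top depth image, taking the rim points at z≈86.

Request:
jog_arm([
  [[0,0,-15],[0,0,0]],
  [[0,0,-40],[0,0,0]],
  [[0,0,-70],[0,0,0]],
  [[0,0,-100],[0,0,0]],
  [[0,0,-110],[0,0,0]],
  [[0,0,-110],[0,0,0]],
])

```text
time: 3.55
tool_pos: [504.4, -110.8, 202.4]
tcp_rot: [179.9, -0.2, -0.0]
ft_force: [0.0, 0.4, -1.3]
finger_gap: 23.9
grip_force: 88.3
```

```bash
python3 - <<'E'
from h import *
d=np.load('pics/top0.npy'); c=r.camera_params('top'); T=np.array(c['pose'])
v,u=np.mgrid[170:250,175:255]; D=d[170:250,175:255]
X=np.stack([(u-c['cx'])/c['fx']*D,(v-c['cy'])/c['fy']*D,D],-1)@T[:3,:3].T+T[:3,3]
k=(X[...,2]>78)&(X[...,2]<95); P=X[k]; print(len(P),P[:,2].mean())
q,rad=cv2.minEnclosingCircle(P[:,:2].astype(np.float32)); print(q,rad)
from scipy.optimize import least_squares
f=least_squares(lambda a:np.hypot(P[:,0]-a[0],P[:,1]-a[1])-a[2],[577,151,82],loss='soft_l1'); print(f.x,np.std(f.fun))
f=X[38,38];print(f)
s=r.sense();print(s['ft_force'],s['tool_pos'],s['finger_gap'])
E
```

```text
268 85.00261482894676
(579.1061401367188, 152.77947998046875) 83.97571563720703
[578.85586212 152.52450246  81.44078889] 1.2998938204101627
[578.0440803  152.864207    39.70405088]
[ 0.01961336  0.35105065 -1.3257357 ] [ 504.4489561  -110.77303615  202.36902249] 23.935818923817852
```

Request:
jog_arm([
  [[7,-20,0],[0,0,0]],
  [[19,-58,0],[0,0,0]],
  [[34,-103,0],[0,0,0]],
  [[49,-149,0],[0,0,0]],
  [[64,-195,0],[0,0,0]],
  [[79,-241,0],[0,0,0]],
  [[90,-275,0],[0,0,0]],
  [[95,-291,0],[0,0,0]],
  [[96.5,-296,0],[0,0,0]],
  [[96.5,-296,0],[0,0,0]],
])

```text
time: 4.55
tool_pos: [599.2, 185.2, 198.7]
tcp_rot: [179.9, 0.1, 0.0]
ft_force: [0.1, -0.6, -0.3]
finger_gap: 24.3
grip_force: 88.5
```

```bash
python3 - <<'E'
from h import *
s=r.sense(); print(s['time'],s['tool_pos'])
p,d=r.snapshot('wrist'); q,_=r.snapshot('side')
cv2.imwrite('pics/w2.png',np.hstack([cv2.resize(p,(400,300)),cv2.resize(q[110:270,130:340],(400,300),interpolation=cv2.INTER_CUBIC)]))
E
```

```text
4.55 [599.20757578 185.23765268 198.74850175]
```

View pics/w2.png

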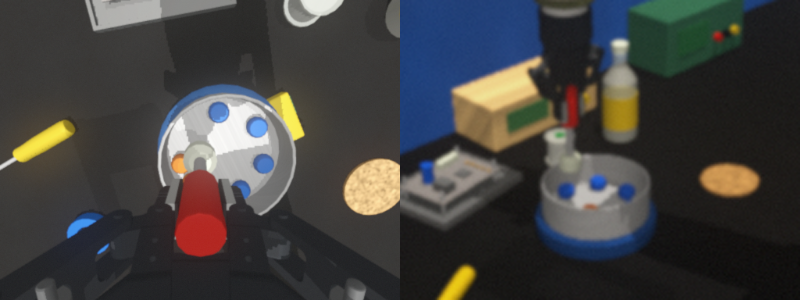

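The wrist view shows the rod upright in the grip with its foot over the pot. One orange bead is visible to the left at (180,163), and the blues are on the right. I'll lower it.

Request:
jog_arm([
  [[0,0,20],[0,0,0]],
  [[0,0,45],[0,0,0]],
  [[0,0,62],[0,0,0]],
  [[0,0,72],[0,0,0]],
  [[0,0,77],[0,0,0]],
  [[0,0,77],[0,0,0]],
])

```text
time: 5.25
tool_pos: [599.8, 185.3, 123.0]
tcp_rot: [180.0, 0.0, -0.0]
ft_force: [-0.3, 0.9, -0.7]
finger_gap: 23.7
grip_force: 88.5
```

```bash
python3 -c "
import numpy as np
for t in range(0,2):
  a=np.radians(57-18*np.arange(1,11)-180*t); a0=np.radians(57-180*t)
  print([[float(round(40*(np.cos(x)-np.cos(a0)),1)),float(round(-40*(np.sin(x)-np.sin(a0)),1))] for x in a])"
```

```text
[[9.3, 8.4], [15.6, 19.2], [18.2, 31.5], [16.9, 43.9], [11.8, 55.3], [3.4, 64.6], [-7.5, 70.9], [-19.7, 73.5], [-32.1, 72.2], [-43.6, 67.1]]
[[-9.3, -8.4], [-15.6, -19.2], [-18.2, -31.5], [-16.9, -43.9], [-11.8, -55.3], [-3.4, -64.6], [7.5, -70.9], [19.7, -73.5], [32.1, -72.2], [43.6, -67.1]]
```

Request:
jog_arm([
  [[9.3,8.4,0],[0,0,0]],
  [[15.6,19.2,0],[0,0,0]],
  [[18.2,31.5,0],[0,0,0]],
  [[16.9,43.9,0],[0,0,0]],
  [[11.8,55.3,0],[0,0,0]],
  [[3.4,64.6,0],[0,0,0]],
  [[-7.5,70.9,0],[0,0,0]],
  [[-19.7,73.5,0],[0,0,0]],
  [[-32.1,72.2,0],[0,0,0]],
  [[-43.6,67.1,0],[0,0,0]],
])

```text
time: 6.25
tool_pos: [559.2, 119.8, 125.6]
tcp_rot: [-179.7, -0.5, -0.1]
ft_force: [7.9, 11.9, -1.5]
finger_gap: 23.9
grip_force: 90.2
```

Request:
jog_arm([
  [[-9.3,-8.4,0],[0,0,0]],
  [[-15.6,-19.2,0],[0,0,0]],
  [[-18.2,-31.5,0],[0,0,0]],
  [[-16.9,-43.9,0],[0,0,0]],
  [[-11.8,-55.3,0],[0,0,0]],
  [[-3.4,-64.6,0],[0,0,0]],
  [[7.5,-70.9,0],[0,0,0]],
  [[19.7,-73.5,0],[0,0,0]],
  [[32.1,-72.2,0],[0,0,0]],
  [[43.6,-67.1,0],[0,0,0]],
])

```text
time: 7.25
tool_pos: [599.8, 185.1, 122.2]
tcp_rot: [179.9, 0.2, -0.0]
ft_force: [-1.3, 0.3, -0.5]
finger_gap: 24.2
grip_force: 89.9
```

```bash
python3 - <<'E'
from h import *
s=r.sense(); print(s['time'],s['tool_pos'])
p,d=r.snapshot('wrist'); q,_=r.snapshot('side'); t,_=r.snapshot('top')
cv2.imwrite('pics/w3.png',np.hstack([cv2.resize(a,(266,300),interpolation=cv2.INTER_CUBIC) for a in (p[:,86:426],q[170:260,190:270],t[170:250,177:248])]))
E
```

```text
7.25 [599.84404499 185.11732928 122.16447573]
```

View pics/w3.png

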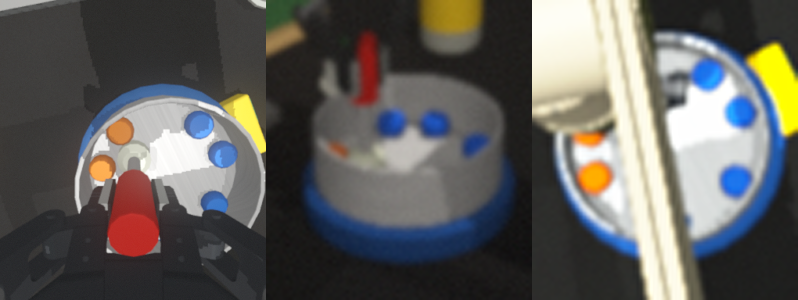

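After one turn all the beads are still in the pot. Two oranges are visible on the +y side, at (120,130) and (102,168) in the left panel, beside the foot. The rod is still upright, so I'll go on for another turn and a half clockwise.

Request:
jog_arm([
  [[9.3,8.4,0],[0,0,0]],
  [[15.6,19.2,0],[0,0,0]],
  [[18.2,31.5,0],[0,0,0]],
  [[16.9,43.9,0],[0,0,0]],
  [[11.8,55.3,0],[0,0,0]],
  [[3.4,64.6,0],[0,0,0]],
  [[-7.5,70.9,0],[0,0,0]],
  [[-19.7,73.5,0],[0,0,0]],
  [[-32.1,72.2,0],[0,0,0]],
  [[-43.6,67.1,0],[0,0,0]],
])

```text
time: 8.4
tool_pos: [557.5, 119.7, 124.8]
tcp_rot: [-179.8, -0.3, -0.0]
ft_force: [8.9, 9.7, -0.3]
finger_gap: 24.1
grip_force: 91.0
```

Request:
jog_arm([
  [[-9.3,-8.4,0],[0,0,0]],
  [[-15.6,-19.2,0],[0,0,0]],
  [[-18.2,-31.5,0],[0,0,0]],
  [[-16.9,-43.9,0],[0,0,0]],
  [[-11.8,-55.3,0],[0,0,0]],
  [[-3.4,-64.6,0],[0,0,0]],
  [[7.5,-70.9,0],[0,0,0]],
  [[19.7,-73.5,0],[0,0,0]],
  [[32.1,-72.2,0],[0,0,0]],
  [[43.6,-67.1,0],[0,0,0]],
])

```text
time: 9.4
tool_pos: [598.5, 184.7, 121.9]
tcp_rot: [179.8, 0.3, 0.0]
ft_force: [-8.1, -6.1, 5.6]
finger_gap: 24.6
grip_force: 91.8
```

Request:
jog_arm([
  [[9.3,8.4,0],[0,0,0]],
  [[15.6,19.2,0],[0,0,0]],
  [[18.2,31.5,0],[0,0,0]],
  [[16.9,43.9,0],[0,0,0]],
  [[11.8,55.3,0],[0,0,0]],
  [[3.4,64.6,0],[0,0,0]],
  [[-7.5,70.9,0],[0,0,0]],
  [[-19.7,73.5,0],[0,0,0]],
  [[-32.1,72.2,0],[0,0,0]],
  [[-43.6,67.1,0],[0,0,0]],
])

```text
time: 10.4
tool_pos: [556.5, 119.6, 124.3]
tcp_rot: [-179.8, -0.2, -0.0]
ft_force: [8.6, 2.5, -0.9]
finger_gap: 24.1
grip_force: 91.3
```

```bash
cat >> h.py <<'E'
def look(name):
    s,T=wT(); c=r.camera_params('wrist'); p,d=r.snapshot('wrist'); t,_=r.snapshot('top'); q,_=r.snapshot('side')
    print(s['time'],np.round(s['tool_pos'],1))
    h=cv2.cvtColor(p,cv2.COLOR_BGR2HSV)
    for n,lo,hi in (('o',(6,120,70),(28,255,255)),('b',(98,130,60),(125,255,255))):
        for x in blobs(cv2.inRange(h,lo,hi),(0,0,512,384),150)[0]:
            w=ray(c,x[0],48,T)[:2]-[578.5,152]
            if np.hypot(*w)<85: print('w',n,np.round(x[0]),x[1],x[2][2:],np.round(w))
    h=cv2.cvtColor(t,cv2.COLOR_BGR2HSV); c=r.camera_params('top')
    for n,lo,hi in (('o',(8,190,150),(28,255,255)),('b',(98,130,60),(125,255,255))):
        for x in blobs(cv2.inRange(h,lo,hi),(177,170,248,250),10)[0]:
            w=ray(c,x[0],54)[:2]-[578.5,152]
            if np.hypot(*w)<80: print('t',n,np.round(x[0]),x[1],x[2][2:],np.round(w))
    cv2.imwrite(name,np.hstack([cv2.resize(a,(266,300),interpolation=cv2.INTER_CUBIC) for a in (p[:,86:426],q[170:260,190:270],t[170:250,177:248])]))
E
python3 -c "
from h import *
look('pics/w4.png')"
```

```text
10.4 [556.5 119.6 124.3]
w o [175.  96.] 1168 [39, 39] [59. 27.]
w o [138. 134.] 1095 [39, 36] [32. 57.]
w o [132. 179.] 1002 [37, 34] [-4. 65.]
w b [290. 143.] 940 [34, 35] [ 25. -59.]
w b [294. 195.] 875 [34, 33] [-16. -63.]
w b [198. 247.] 296 [21, 27] [-62.  17.]
t b [226. 224.] 39 [6, 8] [-50. -40.]
t b [209. 229.] 52 [9, 8] [-65.  10.]
```

View pics/w4.png

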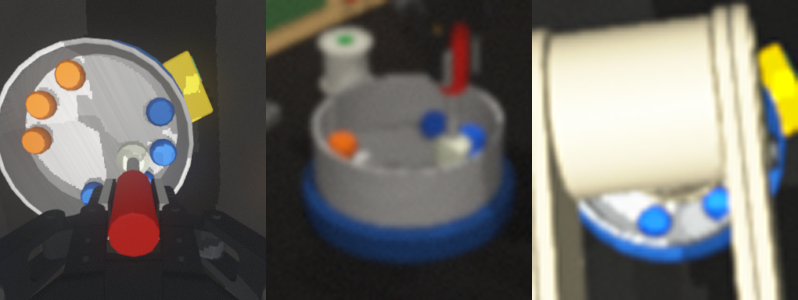

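The three oranges now lie strung along the wall at relative (59,27), (32,57) and (-4,65). All have radius 65, so they are just inside the 66 mm limit, and the outer two are about 74 mm apart. The foot is among the blues, well away from them. I'll back off toward the centre, lift out and check the rod's tilt.

Request:
jog_arm([
  [[5,-5,0],[0,0,0]],
  [[10,-10,0],[0,0,0]],
  [[10,-10,0],[0,0,0]],
  [[10,-10,-8],[0,0,0]],
  [[10,-10,-25],[0,0,0]],
  [[10,-10,-50],[0,0,0]],
  [[10,-10,-75],[0,0,0]],
  [[10,-10,-85],[0,0,0]],
  [[10,-10,-85],[0,0,0]],
])

```text
time: 11.45
tool_pos: [567.6, 128.6, 210.6]
tcp_rot: [-180.0, -0.2, -0.0]
ft_force: [0.1, 0.6, -1.3]
finger_gap: 24.1
grip_force: 91.2
```

Request:
jog_arm([
  [[-4,15,0],[0,0,0]],
  [[-12,50,0],[0,0,0]],
  [[-20,90,0],[0,0,0]],
  [[-30,130,0],[0,0,0]],
  [[-40,170,0],[0,0,0]],
  [[-50,205,0],[0,0,0]],
  [[-56,225,0],[0,0,0]],
  [[-59,232,0],[0,0,0]],
  [[-59,232,0],[0,0,0]],
  [[-59,232,0],[0,0,0]],
])

```text
time: 12.45
tool_pos: [506.9, -102.9, 207.5]
tcp_rot: [-180.0, 0.1, -0.0]
ft_force: [0.1, 0.6, -1.7]
finger_gap: 24.0
grip_force: 91.2
```

```bash
python3 - <<'E'
from h import *
s,T=wT(); print(s['time'],s['tool_pos'],s['ft_force'],s['finger_gap'])
p,d=r.snapshot('wrist'); q,dq=r.snapshot('side'); t,_=r.snapshot('top')
np.save('pics/dq.npy',dq); cv2.imwrite('pics/side5.png',q); cv2.imwrite('pics/top5.png',t); cv2.imwrite('pics/wr5.png',p)
h=cv2.cvtColor(t,cv2.COLOR_BGR2HSV); c=r.camera_params('top')
for n,lo,hi in (('o',(8,190,150),(28,255,255)),('b',(98,130,60),(125,255,255))):
    for x in blobs(cv2.inRange(h,lo,hi),(177,170,248,250),10)[0]:
        w=ray(c,x[0],54)[:2]-[578.5,152]
        print('t',n,np.round(x[0]),x[1],np.round(w))
# cork from wrist
cv2.imwrite('pics/w5.png',np.hstack([cv2.resize(a,(400,450),interpolation=cv2.INTER_CUBIC) for a in (p[:,86:427],q[130:220,270:350])]))
E
```

```text
12.45 [ 506.86413037 -102.88070556  207.46665307] [ 0.05925334  0.56684353 -1.69577142] 23.994394437811156
t o [204. 188.] 40 [59. 27.]
t o [194. 197.] 38 [31. 57.]
t o [191. 209.] 45 [-5. 66.]
t b [229. 183.] 14 [ 75. -49.]
t b [224. 226.] 337 [-57. -33.]
t b [232. 199.] 46 [ 24. -59.]
t b [233. 213.] 45 [-16. -63.]
t b [226. 224.] 44 [-50. -42.]
t b [209. 229.] 51 [-65.  10.]
```

View pics/w5.png

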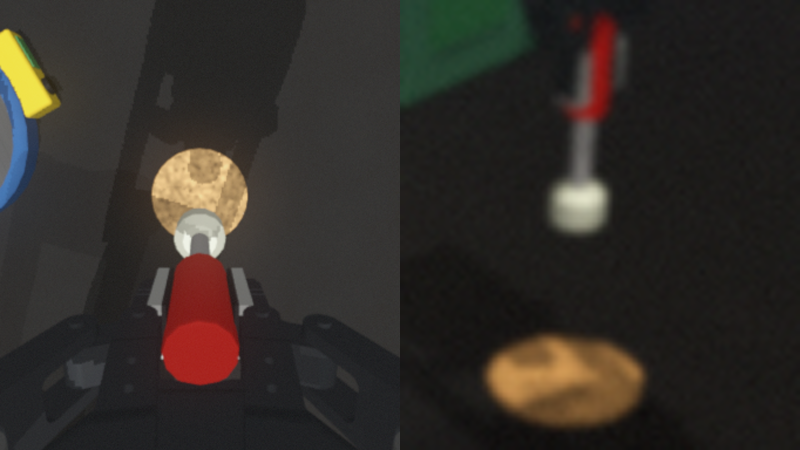

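The top view confirms the oranges are unmoved, with about 75 mm between the outermost two. In the side panel the rod seems to lean slightly, with handle top at (605,20) and foot at (578,210). I'll measure the foot's position against the TCP.

```bash
python3 - <<'E'
from h import *
s,T=wT(); tp=s['tool_pos']; print(s['time'],tp)
p=cv2.imread('pics/wr5.png'); q=cv2.imread('pics/side5.png')
h=cv2.cvtColor(q,cv2.COLOR_BGR2HSV); c=r.camera_params('side')
for x in blobs(cv2.inRange(h,(0,0,110),(179,90,255)),(370-100,130,350,185),20)[0]:
    print('side',x,ray(c,x[0],tp[2]-84.5+12))
rb,k=blobs(mask(q,'red'),(370-100,120,350,170),10)
for x in rb: print('red',x)
h=cv2.cvtColor(p,cv2.COLOR_BGR2HSV); c=r.camera_params('wrist')
for x in blobs(cv2.inRange(h,(15,0,120),(100,70,255)),(220,150,300,230),80)[0]:
    u,v,w,hh=x[2]; print('wrist',x, 'foot top-edge circle:',ray(c,(u+w/2,v+w/2),tp[2]-84.5+14,T))
# top of handle centre
b,_=blobs(mask(p,'red'),(180,200,340,384),500)
for x in b:
    u,v,w,hh=x[2]; print('wred',x, ray(c,(u+w/2,v+hh-w*.42),tp[2]-84.5+135,T))
b,_=blobs(mask(p,'cork'),(180,100,340,210),500)
dq=np.load('pics/dq.npy'); print(dq[168:174,384-80:388-80+6])
E
```

```text
12.6 [ 507.40222239 -102.43361311  208.03202649]
side (array([305.59574468, 170.0212766 ]), np.int32(94), [301, 162, 10, 14]) [ 506.39884451 -102.59498425  135.53202649]
red (array([309.34939759, 143.91566265]), np.int32(83), [304, 134, 9, 20])
wrist (array([255.85544083, 197.29626688]), np.int32(1259), [234, 178, 45, 42]) foot top-edge circle: [ 509.92164899 -103.42041005  137.53202649]
wred (array([256.41325638, 276.06838055]), np.int32(5718), [223, 216, 67, 113]) [ 507.83709402 -103.40562602  258.53202649]
[[1514.4431 1510.0361 1512.7496 1514.3699 1513.6483 1516.9889 1521.3844
  1842.5215 1846.8146 1847.7556]
 [1508.4371 1505.8782 1509.9708 1508.5151 1513.5867 1510.558  1511.4878
  1833.6407 1824.3329 1835.0211]
 [1508.6813 1513.1111 1509.2693 1507.6656 1511.6718 1512.5577 1516.7589
  1823.4873 1830.8257 1818.3273]
 [1506.8398 1509.3848 1500.349  1510.096  1509.8158 1512.9375 1509.3085
  1820.1859 1815.0427 1820.6704]
 [1510.0625 1509.7594 1505.0941 1498.4183 1504.9702 1518.6588 1513.4656
  1815.7257 1806.8722 1812.7609]
 [   0.     1510.8043 1506.07   1507.0769 1517.5635 1510.2938 1515.8661
  1809.3953 1814.1554 1811.5121]]
```

In both views the foot lies within 2 mm of straight below the TCP, so the rod is upright and the lean was only finger occlusion. It is over the coaster's centre (509,-102), so I'll lower it gently.

Request:
jog_arm([
  [[1,0,20],[0,0,0]],
  [[1,0,50],[0,0,0]],
  [[1,0,80],[0,0,0]],
  [[1,0,98],[0,0,0]],
  [[1,0,107],[0,0,0]],
  [[1,0,111],[0,0,0]],
  [[1,0,113],[0,0,0]],
  [[1,0,114],[0,0,0]],
  [[1,0,115],[0,0,0]],
  [[1,0,115],[0,0,0]],
])

```text
time: 13.6
tool_pos: [508.7, -103.6, 94.0]
tcp_rot: [180.0, -0.1, -0.0]
ft_force: [-0.3, -0.6, -0.6]
finger_gap: 24.0
grip_force: 91.2
```

Request:
jog_arm([
  [[0,0,0.3],[0,0,0]],
  [[0,0,0.6],[0,0,0]],
  [[0,0,0.9],[0,0,0]],
  [[0,0,1.2],[0,0,0]],
  [[0,0,1.5],[0,0,0]],
  [[0,0,1.8],[0,0,0]],
  [[0,0,2],[0,0,0]],
  [[0,0,2],[0,0,0]],
  [[0,0,2],[0,0,0]],
])

```text
time: 14.5
tool_pos: [508.3, -103.4, 91.4]
tcp_rot: [-180.0, -0.0, -0.0]
ft_force: [-1.0, -0.3, -0.2]
finger_gap: 24.4
grip_force: 91.2
```

Request:
jog_arm([
  [[0,0,0.3],[0,0,0]],
  [[0,0,0.6],[0,0,0]],
  [[0,0,0.9],[0,0,0]],
  [[0,0,1],[0,0,0]],
  [[0,0,1],[0,0,0]],
  [[0,0,1],[0,0,0]],
])

```text
time: 15.1
tool_pos: [508.8, -103.5, 91.3]
tcp_rot: [180.0, -0.1, -0.0]
ft_force: [-1.8, 1.4, 7.4]
finger_gap: 24.3
grip_force: 91.5
```

Contact is felt at about 7 N. I'll ease the grip, open in steps, then retreat.

Request:
jog_arm([
  [[0,0,0],[0,0,0]],
  [[0,0,0],[0,0,0]],
  [[0,0,0],[0,0,0]],
], force=20)

```text
time: 15.4
tool_pos: [508.8, -103.5, 91.3]
tcp_rot: [180.0, -0.1, -0.0]
ft_force: [-2.0, 1.5, 6.7]
finger_gap: 24.3
grip_force: 91.5
```

Request:
jog_arm([
  [[0,0,0],[0,0,0]],
  [[0,0,0],[0,0,0]],
  [[0,0,0],[0,0,0]],
  [[0,0,0],[0,0,0]],
], grip=34)

```text
time: 15.8
tool_pos: [508.1, -103.4, 90.0]
tcp_rot: [-180.0, 0.0, -0.0]
ft_force: [-0.8, 0.2, 0.3]
finger_gap: 33.8
grip_force: 0.0
```

Request:
jog_arm([
  [[0,0,0],[0,0,0]],
  [[0,0,0],[0,0,0]],
  [[0,0,0],[0,0,0]],
  [[0,0,0],[0,0,0]],
  [[0,0,0],[0,0,0]],
  [[0,0,0],[0,0,0]],
  [[0,0,0],[0,0,0]],
  [[0,0,0],[0,0,0]],
], grip=85)

```text
time: 16.6
tool_pos: [508.3, -103.4, 90.3]
tcp_rot: [-180.0, -0.0, -0.0]
ft_force: [0.4, -0.3, -0.3]
finger_gap: 84.9
grip_force: 0.0
```

Request:
jog_arm([
  [[0,0,-10],[0,0,0]],
  [[0,0,-30],[0,0,0]],
  [[0,0,-60],[0,0,0]],
  [[0,0,-90],[0,0,0]],
  [[0,0,-120],[0,0,0]],
  [[0,0,-145],[0,0,0]],
  [[0,0,-160],[0,0,0]],
  [[0,0,-160],[0,0,0]],
  [[0,0,-160],[0,0,0]],
])

```text
time: 17.5
tool_pos: [508.0, -103.4, 249.6]
tcp_rot: [-180.0, 0.0, -0.0]
ft_force: [0.1, 0.2, -0.0]
finger_gap: 84.7
grip_force: 0.0
```

```bash
python3 -c "
from h import *
look('pics/w6.png')
p,_=r.snapshot('wrist');q,_=r.snapshot('side')
cv2.imwrite('pics/w6.png',np.hstack([cv2.resize(p,(400,300)),cv2.resize(q[110:270,130:340],(400,300),interpolation=cv2.INTER_CUBIC)]))"
```

```text
17.5 [ 508.  -103.4  249.6]
w o [ 7. 57.] 380 [18, 27] [57. 20.]
w b [ 94. 103.] 2237 [103, 161] [  9. -69.]
w b [ 74. 152.] 162 [14, 19] [-48. -36.]
w b [ 38. 166.] 426 [26, 21] [-65.  11.]
t o [204. 188.] 42 [7, 8] [58. 27.]
t o [194. 197.] 38 [8, 6] [31. 57.]
t o [191. 209.] 46 [8, 7] [-5. 65.]
t b [224. 226.] 337 [60, 50] [-57. -33.]
t b [232. 199.] 46 [7, 8] [ 24. -59.]
t b [233. 212.] 46 [7, 8] [-16. -62.]
t b [226. 224.] 44 [8, 7] [-50. -42.]
t b [209. 229.] 51 [9, 8] [-65.  10.]
```

View pics/w6.png

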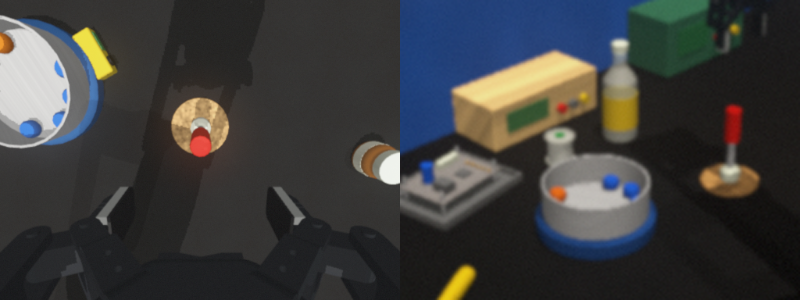

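The rod stands upright at the coaster's centre, at (200,130) in the left panel and (732,150) in the right. All seven beads are in the pot and the gripper is clear, so I'll hand in.

```bash
python3 -c "
from bench import r
print(r.hand_in())"
```

```text
the job is handed in; nothing more can be done
None
```

I stirred 2.5 turns clockwise, left the outermost two orange beads about 74 mm apart with all seven beads still in the pot, stood the rod upright on its coaster, and handed the job in at about 18 s; no verdict was shown.

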